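Push the yellow-cap tote up the infeed ramp

TASK

Feed the capping machine: push the tote of yellow caps up the ramp of its own lane until its rear edge drops behind the green lip and it sits flat and level on the deck, then let go. Slide it, do not lift it off the infeed or tip it over, and leave the tote of red caps where it is.

Things in the scene. Friction and masses are not known exactly. Their poses are not given: they have to be found in the camera images.
- yellow_tote: open grey plastic tote, 70 wide (x) x 80 long (y) x 42 mm high, 0.25 to 0.5 kg, full of standing yellow caps that rise 5 mm above its rim. Origin: centre of its underside; z up, y uphill. Starts flat in one of the two lanes (which one varies), its centre 100 to 130 mm downhill of the infeed's origin. This is the one to push.
- red_tote: open grey plastic tote, 70 wide (x) x 80 long (y) x 42 mm high, 0.25 to 0.5 kg, full of standing red caps that rise 5 mm above its rim. Origin: centre of its underside; z up, y uphill. Starts flat in one of the two lanes (which one varies), its centre 100 to 130 mm downhill of the infeed's origin. A bystander, to be left alone.
- infeed: fixed metal infeed with two ramps side by side, 206 wide (x) x 358 mm long (y). y points uphill, to the robot's left within 12 degrees; z up. Origin: on the table, mid-ramp, between the lanes. Lane centres x = -58 and +58 mm, 78 mm wide between 6 mm rails. Level apron y -190 to -50, 4 mm high, downhill end open; ramp y -50 to 50, rising straight from 4 to 30 mm; then lip, deck, end wall.
- lip (a point): middle of the top of the infeed's green lip, across both lanes: y 50 to 60 in the infeed's frame, 30 mm high. Behind it a level deck y 60 to 160, 18 mm high (12 mm drop), and an end wall 50 mm high. A seated tote has its centre at infeed y 100 to 120. Rails stand 14 mm above apron and ramp, 44 mm above the table beside the deck. Pushing takes up to 8 N.
Things that resemble listed ones, but are neither listed nor needed, are in the scene too. Of the things like the yellow_tote, leave any that is purple; of the rest the smaller one is meant.

How it is judged:
On the way:
1. the yellow tote is riding up the ramp, nose up (angle between yellow_tote's own z axis and vertical above 0.1 rad and y of yellow_tote in the frame of infeed between -0.06 and 0.06 m), for 0.1 s.
At the end, for the whole second after the job is handed in: Yellow tote at rest on a lane's deck behind the lip: centre 94 to 126 mm uphill of the infeed's origin, within 15 mm of the lane's centre line, underside within 5 mm of deck height, level within 0.08 rad, in line within 0.17 rad; red tote within 20 mm of its start (y of yellow_tote in the frame of infeed between 0.094 and 0.126 m and z of yellow_tote in the frame of infeed between 0.013 and 0.023 m and (x of yellow_tote in the frame of infeed between -0.073 and -0.043 m or x of yellow_tote in the frame of infeed between 0.043 and 0.073 m) and angle between yellow_tote's own z axis and vertical below 0.08 rad and angle between the y axis of yellow_tote and the y axis of infeed, either way round below 0.17 rad and linear speed of yellow_tote below 0.02 m/s and distance of red_tote from where it was at the start of the episode below 0.02 m); the robot touches nothing.
It fails at once if the yellow tote is lifted off the infeed (underside centre over 60 mm above the table) (height (world z) of yellow_tote above 0.06 m).
It fails at once if the yellow tote is tipped by more than 0.7 rad (angle between yellow_tote's own z axis and vertical above 0.7 rad).
It fails at once if the red tote is moved by more than 20 mm (distance of red_tote from where it was at the start of the episode above 0.02 m).
It also fails if it takes over 35 s, if anything falls off the work surface, if the arm or the gripper's body presses on something with over 40 N, if the wrist force passes 120 N, or if a joint passes its speed limit or range.

ROBOT

A 7-joint arm with a two-finger parallel gripper is mounted at the origin on the work surface. World frame = base frame: x ahead of the robot, y to its left, z up, the work surface at z = 0. Lengths are in m, angles in rad, forces in N, time in s.
With the tool pointing down it reaches from about 0.35 to 0.9 m from the base axis. Payload 7.2 kg.
Tool frame: the origin (TCP) lies at the very end of the fingers, on their centre line; the grasp point (between the pads) lies 19 mm behind it; y points along the fingers, x is the direction in which the jaws open and shut, and the axes are right-handed (so a half turn about y gives the same grasp; the last joint's range is limited). The gripper opens to 88 mm and grips with 3 to 60 N. Pads are 20 mm wide; open, the fingers measure 115 mm over their backs; the gripper's body (75 mm by 178 mm) begins 61 mm behind the grasp point.
Start: joints at [-1.309, 0.411, -0.013, 1.596, 0.006, 1.134, -0.082], TCP at [0.202, 0.591, 0.223] pointing down, gripper open.
Joint ranges: [-2.95, 2.95], [-0.29, 1.99], [-1.47, 1.44], [0.14, 2.54], [-1.03, 4.17], [0.13, 1.85], [-2.86, 2.86]. Speed limits (rad/s): [2.39, 2.39, 3.01, 3.01, 3.14, 3.14, 3.14].

INTERFACE

Orientations are given as a unit quaternion [w, x, y, z].
In Python, from plant import robot, optics gives the robot as it stands. The module is installed in compiled form; this text tells all that it offers.
- The arm moves only by the tool carry_out, never from a script. Its arguments are lists of equal length, an entry for each row: "delta_pos": the shift along the tool's x, y, z in cm, a list of three; "twist": the turn about the tool's y in rad; "claw": the opening in per cent of the stroke, from 0 (shut) to 100 (fully open). In form: {"delta_pos": [[dx, dy, dz], ...], "twist": [twist, ...], "claw": [claw, ...]}. A call has 1 to 12 rows; each row shifts and turns the commanded pose from where the row before left it, along the tool's axes as they then stand; what a row does not reach is not made up. A row lasts 1/10 s, in which the tool goes at most 50 mm and 8.59 degrees, less where a joint would pass 70% of its speed; a pose out of reach is approached as far as the arm can. A call is refused whole if a number of a shift passes 5 or a number of a turn 0.15, either way. A call with a gripper value outside its range is refused whole. The fingers move at their own pace and stop on an object; "grip_force" is the grip in N (left out, the last holds). Time passes only in rows, so rows that do not move let the fingers close. It gives the time, the measured TCP pose, the force and the opening at its end, in the units of the state.
- robot.read_state(): the state, without advancing time (a new reading comes with each control period).
- optics.camera(name): name is "scene" or "top"; returns a dict with "frame" (384x512x3 uint8, red, green, blue), "fov_y" (degrees; the focal length in pixels is half the picture's height over the tangent of half this angle, whatever the lens; pixels are square), "cx", "cy" (the principal point, pixels), "xyz" and "orientation" of the camera in the world. Camera axes: x right, y up, looking along -z (the intrinsics and any distortion apply to the point x, -y, -z); pixel columns grow to the right and rows downward; lengths in m; the calibration is good to about 2 mm. A picture is of the moment at which its call begins. There is no depth.
- robot.close_job(): hands the job in, once; it reports no verdict.
The state is a dict: "time": time; "joint_positions": joint angles; "qvel": joint speeds; "joint_efforts": joint torques, N m; "tool_pos": TCP position; "eef_rot": TCP orientation; "wrist_force": force on the tool from outside, world axes, zero at the start; "torque": the same for the moment, N m; "finger_gap": finger opening in m.
Only numpy, scipy, OpenCV 4.12 (cv2) and the standard library are available. Lean on these libraries where they do the work, as an engineer would, in place of code of your own. Each camera call takes 0.05 s, during which the arm holds its last target.

## Working session

There is one attempt and no reset: what is moved stays moved. The work goes in short steps, Python scripts to look and compute and a tool call to move; the robot and the scene stay as the last step left them, time stands still between calls to the robot, and variables do not carry over. Pictures are saved under pics/ and viewed, and the job is handed in when it is done.

Besides the shell and the picture viewer there is one more tool, called as a command line: name --pt "numbers of a row" for each row, then --argument value for the rest. carry_out: Moves the arm, as the interface text tells. Its arguments: {"type":"object","properties":{"delta_pos":{"type":"array"},"twist":{"type":"array"},"claw":{"type":"array"},"grip_force":{"type":"number"}},"required":["delta_pos","twist","claw"]}

```bash
mkdir -p pics; python3 - <<'E'
from plant import robot, optics
import cv2
s=robot.read_state()
for k,v in s.items(): print(k,v)
for n in("scene","top"):
    c=optics.camera(n)
    print({k:v for k,v in c.items() if k!="frame"})
    cv2.imwrite(f"pics/{n}0.png",cv2.cvtColor(c["frame"],cv2.COLOR_RGB2BGR))
E
```

```text
time 0.0
joint_positions [-1.30921341  0.41190122 -0.01275071  1.5970433   0.00559416  1.13429005
 -0.08221876]
qvel [ 0.0014671   0.00247203 -0.00104456  0.00048444 -0.00094645  0.00065924
 -0.00069269]
joint_efforts [-3.83617717e-04 -5.87958026e+01  6.41332604e-01 -2.91063917e+01
 -5.39230288e-02  1.85044063e-02  1.60134705e-04]
tool_pos [0.20225077 0.59083477 0.22180835]
eef_rot [-0.57492605  0.57563904  0.41071435 -0.41159865]
wrist_force [ 0.09086853 -0.11917332  0.4920936 ]
torque [0.02470167 0.01900374 0.02722275]
finger_gap 0.08768515557598738
{'fov_y': 56.02751178809879, 'cx': 257.26343735236236, 'cy': 194.77176085235976, 'xyz': array([0.76712528, 0.42033135, 0.51457699]), 'orientation': array([0.19945157, 0.09644778, 0.4088658 , 0.88529411])}
{'fov_y': 49.93895050926323, 'cx': 255.23087081896026, 'cy': 187.7665100389663, 'xyz': array([ 0.46701816, -0.06680599,  0.70056239]), 'orientation': array([ 0.7114176 ,  0.0307886 , -0.00683916, -0.70206145])}
```

View pics/scene0.png

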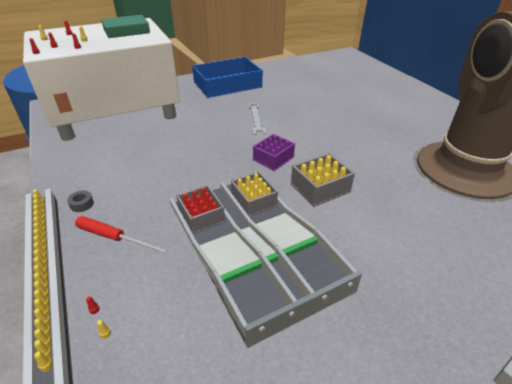

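View pics/top0.png

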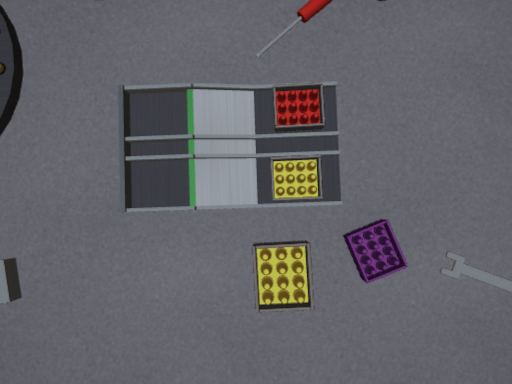

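The scene image shows the yellow-cap tote at about (254,191) in the near lane, the red tote at (200,207), and a larger yellow tote (322,178) and a purple tote (273,151) on the table. In the top image the yellow target is at (296,179), the red tote at (299,107), and the green lip at column ~191. Next I'll measure accurately.

```bash
python3 - <<'E'
import cv2
a=cv2.imread("pics/top0.png")[75:220,115:350]
cv2.imwrite("pics/topz.png",cv2.resize(a,None,fx=3.4,fy=3.4,interpolation=cv2.INTER_CUBIC))
a=cv2.imread("pics/scene0.png")[160:340,160:360]
cv2.imwrite("pics/scenez.png",cv2.resize(a,None,fx=3.3,fy=3.3,interpolation=cv2.INTER_CUBIC))
E
```

```text
(no output)
```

View pics/topz.png

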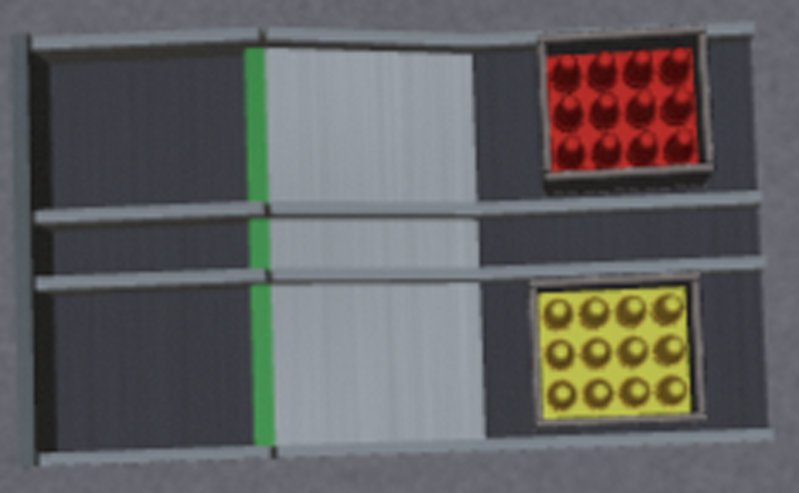

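View pics/scenez.png

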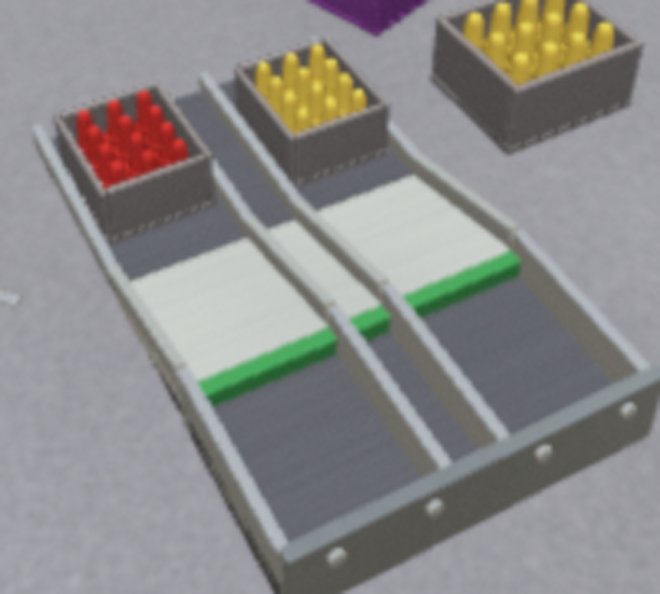

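```bash
cat > h.py <<'E'
import numpy as np, cv2
from scipy.spatial.transform import Rotation as R
from scipy.optimize import least_squares
T=dict(fov=49.93895050926323,cx=255.23087081896026,cy=187.7665100389663,p=np.array([0.46701816,-0.06680599,0.70056239]),q=np.array([0.7114176,0.0307886,-0.00683916,-0.70206145]))
S=dict(fov=56.02751178809879,cx=257.26343735236236,cy=194.77176085235976,p=np.array([0.76712528,0.42033135,0.51457699]),q=np.array([0.19945157,0.09644778,0.4088658,0.88529411]))
def proj(c,P):
    q=c['q']; r=R.from_quat([q[1],q[2],q[3],q[0]])
    X=r.inv().apply(np.atleast_2d(P)-c['p']); f=192/np.tan(np.radians(c['fov']/2))
    return np.c_[c['cx']+f*X[:,0]/-X[:,2], c['cy']-f*X[:,1]/-X[:,2]]
def ray(c,uv):
    f=192/np.tan(np.radians(c['fov']/2)); uv=np.atleast_2d(uv)
    d=np.c_[(uv[:,0]-c['cx'])/f,-(uv[:,1]-c['cy'])/f,-np.ones(len(uv))]
    q=c['q']; return R.from_quat([q[1],q[2],q[3],q[0]]).apply(d)
def atz(c,uv,z):
    d=ray(c,uv); return c['p']+d*((z-c['p'][2])/d[:,2])[:,None]
def w(par,P):
    P=np.atleast_2d(P)/1000.; r=R.from_euler('z',par[2]).apply(P); return r+[par[0],par[1],0]
def inv(par,P): return R.from_euler('z',-par[2]).apply(np.atleast_2d(P)-[par[0],par[1],0])*1000
E
python3 - <<'E'
from h import *
def tz(l): return np.array(l)/3.4+[115,75]+(0.5/3.4-0.5)
def sz(l): return np.array(l)/3.3+[160,160]+(0.5/3.3-0.5)
A=[((97,50,30),(267,50)),((-97,50,30),(272,445)),((97,60,30),(248,50)),((-97,60,30),(255,446)),((97,-50,4),(474,55)),((103,168,50),(13,36)),((-103,168,50),(22,463)),
((103,-190,18),(755,25)),((97,-190,18),(755,37)),((19,-190,18),(762,192)),((13,-190,18),(762,204)),((-13,-190,18),(767,257)),((-19,-190,18),(767,270)),((-97,-190,18),(773,430)),((-103,-190,18),(773,442))]
B=[((-103,168,50),(283,547) ),((-97,60,30),(0,0))]
P=[a[0] for a in A]; U=tz([a[1] for a in A])
f=lambda p:(proj(T,w(p,P))-U).ravel()
r=least_squares(f,[0.5,0,0],loss='soft_l1'); print(r.x); print(np.round(r.fun.reshape(-1,2),1))
# scene check: note: wall top corners outer (x+103 at left)
Q=[(103,168,50),(-103,168,50),(97,60,30),(19,60,30),(-19,60,30),(-97,60,30),(103,-190,18)]
V=sz([(287,560),(660,385),(210,400),(336,350),(388,328),(520,268),(38,127)])
print(np.round(proj(S,w(r.x,Q))-V,1))
g=lambda p:np.r_[f(p),(proj(S,w(p,Q))-V).ravel()]
r2=least_squares(g,r.x,loss='soft_l1');print(r2.x)
# totes rim corners z=46 (top): order
for n,c in(("yel",[(533,283),(697,275),(705,420),(538,424)]),("red",[(540,38),(705,31),(711,170),(547,178)])):
    W=atz(T,tz(c),0.046); I=inv(r.x,W); print(n,np.round(I,1),I.mean(0),np.round(W.mean(0),4))
    print(np.linalg.norm(np.diff(np.vstack([I,I[:1]]),axis=0),axis=1))
W=atz(S,sz([(237,70),(313,40),(388,103),(296,138)]),.046);print(np.round(inv(r.x,W),1),inv(r.x,W).mean(0))
for x,y,z in((-58,-120,46),(-58,110,18)): print(w(r.x,(x,y,z)))
E
```

```text
[0.5711286  0.0075571  0.04545801]
[[-0.2 -0.6]
 [ 1.   0.2]
 [-0.6 -0.3]
 [-0.1  0.1]
 [-0.3  0. ]
 [-0.3 -0.7]
 [-1.2  0.9]
 [ 0.3 -0.5]
 [ 0.4 -0.5]
 [ 0.4  0.2]
 [ 0.5  0.3]
 [-0.3  0.2]
 [-0.1  0. ]
 [ 0.1  0.1]
 [ 0.3  0.2]]
[[-1.3 -0.2]
 [ 1.4 -3.7]
 [-4.4 -1.6]
 [-0.5 -4.1]
 [ 2.9 -5.5]
 [-0.3 -2.7]
 [-2.3 -1. ]]
[0.57119732 0.00808676 0.04481053]
yel [[ -24.8  -76.    46. ]
 [ -23.8 -152.7   46. ]
 [ -91.6 -153.7   46. ]
 [ -91.   -76.1   46. ]] [ -57.79974745 -114.63923556   46.        ] [ 0.5186 -0.1096  0.046 ]
[76.6722789  67.84694015 77.56108632 66.16922237]
red [[  91.6  -83.2   46. ]
 [  91.7 -161.    46. ]
 [  25.5 -161.2   46. ]
 [  24.6  -84.3   46. ]] [  58.35659965 -122.42635945   46.        ] [ 0.635  -0.1121  0.046 ]
[77.79891209 66.2486206  76.92250869 66.99425006]
[[ -22.9 -146.4   46. ]
 [ -80.7 -152.2   46. ]
 [ -91.3  -73.4   46. ]
 [ -26.2  -70.8   46. ]] [ -55.25406955 -110.68901291   46.        ]
[[ 0.5186416  -0.11495459  0.046     ]]
[[0.50818986 0.11480781 0.018     ]]
```

```bash
python3 - <<'E'
from h import *
from plant import robot
s=robot.read_state(); q=s['eef_rot']; r=R.from_quat([q[1],q[2],q[3],q[0]]); M=r.as_matrix()
print("axes x,y,z cols\n",np.round(M,3))
par=[0.5711,0.0076,0.0455]
ix=np.array([np.cos(.0455),np.sin(.0455)])
for sg in(1,-1):
    # twist about tool y (down): angle needed
    a=np.arctan2(M[1,0],M[0,0]); b=np.arctan2(sg*ix[1],sg*ix[0]); d=(b-a+np.pi)%(2*np.pi)-np.pi
    print(sg,"world yaw needed",d)
for y in(-200,-185,-165,-50,40,58): print(y,w(par,(-58,y,0))[0])
for n,u in(("machine foot",(65,130)),("mach foot2",(169,115)),("robot base",(480,160)),("bigyel",(322,178))): print(n,atz(S,[u],0))
E
```

```text
axes x,y,z cols
 [[ 0.324 -0.    -0.946]
 [ 0.946 -0.001  0.324]
 [-0.001 -1.    -0.   ]]
1 world yaw needed -1.1955454084227777
-1 world yaw needed 1.9460472451670157
-200 [ 0.52225689 -0.1948311   0.        ]
-185 [ 0.52157462 -0.17984662  0.        ]
-165 [ 0.52066494 -0.15986732  0.        ]
-50 [ 0.51543424 -0.04498634  0.        ]
40 [0.51134065 0.04492051 0.        ]
58 [0.51052194 0.06290188 0.        ]
machine foot [[ 0.86453237 -0.6010136   0.        ]]
mach foot2 [[ 0.58082227 -0.56582497  0.        ]]
robot base [[-0.06227307 -0.00960962  0.        ]]
bigyel [[ 0.33844027 -0.11529011  0.        ]]
```

carry_out --pt "0 0 0" --pt "0 0 0" --pt "0 0 0" --pt "0 0 0" --pt "0 0 0" --pt "0 0 0" --pt "0 0 0" --pt "0 0 0" --pt "0 0 0" --pt "0 0 0" --twist '[0.12,0.12,0.12,0.12,0.12,0.12,0.12,0.12,0.12,0.1155]' --claw '[34,34,34,34,34,34,34,34,34,34]'

```text
time: 1.1
tool_pos: [0.2023, 0.591, 0.2222]
eef_rot: [-0.707, 0.707, 0.014, -0.014]
wrist_force: [-0.3, 0.3, 0.0]
finger_gap: 0.0301
```

carry_out --pt "2 0 -2" --pt "2 0 -4" --pt "2 0 -4" --pt "2 0 -4" --pt "2 0 -4" --pt "2 0 -4" --pt "2 0 -4" --pt "2 0 -4" --pt "2 0 -4" --pt "2 0 -4" --pt "2 0 -4" --pt "2 0 -4" --twist '[0,0,0,0,0,0,0,0,0,0,0,0]' --claw '[34,34,34,34,34,34,34,34,34,34,34,34]'

```text
time: 2.3
tool_pos: [0.4635, 0.141, 0.2227]
eef_rot: [0.707, -0.707, -0.016, 0.016]
wrist_force: [0.2, 0.8, -0.5]
finger_gap: 0.0297
```

carry_out --pt "1 0 -4" --pt "1 0 -4" --pt "1 0 -4" --pt "1 0 -4" --pt "0.4 0 -4" --pt "0 0 -4" --pt "0 0 -4" --pt "0 0 -4" --pt "0 0 -2" --pt "0 0 0" --pt "0 0 0" --twist '[0,0,0,0,0,0,0,0,0,0,0]' --claw '[34,34,34,34,34,34,34,34,34,34,34]'

```text
time: 3.4
tool_pos: [0.5222, -0.1946, 0.2222]
eef_rot: [0.707, -0.707, -0.016, 0.016]
wrist_force: [-0.6, 0.4, 0.8]
finger_gap: 0.0295
```

```bash
cat > st.py <<'E'
from h import *
from plant import robot
s=robot.read_state(); q=s['eef_rot']; M=R.from_quat([q[1],q[2],q[3],q[0]]).as_matrix()
print(s['time'],s['tool_pos'],"infeed",inv([0.5711,0.0076,0.0455],s['tool_pos'])[0],"yaw",np.arctan2(M[1,0],M[0,0]),s['finger_gap'],s['wrist_force'])
E
python3 st.py
```

```text
3.4 [ 0.52223928 -0.19461685  0.22219672] infeed [ -58.00784071 -199.78517432  222.19672076] yaw 0.044721949449713874 0.029469459298362623 [-0.60194699  0.4054165   0.84661316]
```

carry_out --pt "0 2 0" --pt "0 3 0" --pt "0 3 0" --pt "0 3 0" --pt "0 3 0" --pt "0 3 0" --pt "0 1.6 0" --pt "0 1 0" --pt "0 1 0" --pt "0 0 0" --pt "0 0 0" --twist '[0,0,0,0,0,0,0,0,0,0,0]' --claw '[34,34,34,34,34,34,34,34,34,34,34]'

```text
time: 4.5
tool_pos: [0.5229, -0.1947, 0.0171]
eef_rot: [-0.707, 0.707, 0.016, -0.016]
wrist_force: [-0.4, 0.0, 0.5]
finger_gap: 0.0296
```

```bash
cat > pic.py <<'E'
import sys,cv2,numpy as np
from plant import optics
n=sys.argv[1]
a=cv2.cvtColor(optics.camera("top")["frame"],cv2.COLOR_RGB2BGR)[70:230,110:370]
b=cv2.cvtColor(optics.camera("scene")["frame"],cv2.COLOR_RGB2BGR)[150:350,150:370]
a=cv2.resize(a,None,fx=1.55,fy=1.55,interpolation=cv2.INTER_CUBIC);b=cv2.resize(b,None,fx=1.7,fy=1.7,interpolation=cv2.INTER_CUBIC)
h=max(a.shape[0],b.shape[0]);o=np.zeros((h,a.shape[1]+b.shape[1],3),np.uint8);o[:a.shape[0],:a.shape[1]]=a;o[:b.shape[0],a.shape[1]:]=b
cv2.imwrite(f"pics/{n}.png",o)
E
python3 st.py; python3 pic.py a1
```

```text
4.5 [ 0.52293483 -0.19474751  0.01714036] infeed [ -57.31896125 -199.94733403   17.14036046] yaw 0.04586177255275533 0.029581952342997913 [-0.44736572  0.02408421  0.48818793]
```

View pics/a1.png

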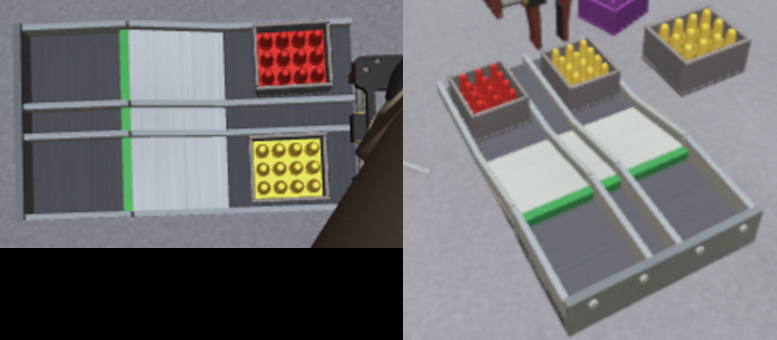

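```bash
python3 - <<'E'
from h import *
par=[0.5711,0.0076,0.0455]
for x in(-57-28,-57+28):
  for z in (17,60):
    p=proj(S,w(par,(x,-200,z)))[0]; print(x,z,(p-150)*1.7+[403,0])
for P in((-23,-75,46),(-23,-155,46),(-93,-155,46),(-93,-75,46),(-97,-190,18),(-19,-190,18)):
    print(P,(proj(S,w(par,P))[0]-150)*1.7+[403,0])
E
```

```text
-85 17 [567.0193104   34.63371201]
-85 60 [566.63836304   8.29355595]
-29 17 [529.40141832  46.2712574 ]
-29 60 [527.68062601  19.65898011]
(-23, -75, 46) [567.81571955  86.21069867]
(-23, -155, 46) [538.67423988  48.67729508]
(-93, -155, 46) [588.1359288   33.20511505]
(-93, -75, 46) [619.86747109  68.30954903]
(-97, -190, 18) [578.23890062  35.48834769]
(-19, -190, 18) [525.52324734  51.94964494]
```

carry_out --pt "0 0 1" --pt "0 0 1" --pt "0 0 0.8" --pt "0 0 0.4" --pt "0 0 0.4" --pt "0 0 0.4" --pt "0 0 0.6" --pt "0 0 0.6" --pt "0 0 0.6" --pt "0 0 0.6" --pt "0 0 0.6" --twist '[0,0,0,0,0,0,0,0,0,0,0]' --claw '[34,34,34,34,34,34,34,34,34,34,34]'

```text
time: 5.7
tool_pos: [0.5194, -0.1251, 0.0167]
eef_rot: [-0.707, 0.707, 0.016, -0.016]
wrist_force: [-0.7, -5.5, -1.7]
finger_gap: 0.0297
```

```bash
python3 st.py; python3 pic.py a2
```

```text
5.7 [ 0.51942753 -0.12512714  0.01673407] infeed [ -57.65599685 -130.23949241   16.73406942] yaw 0.0451571482522538 0.029724866634978798 [-0.72690929 -5.51037299 -1.70577151]
```

View pics/a2.png

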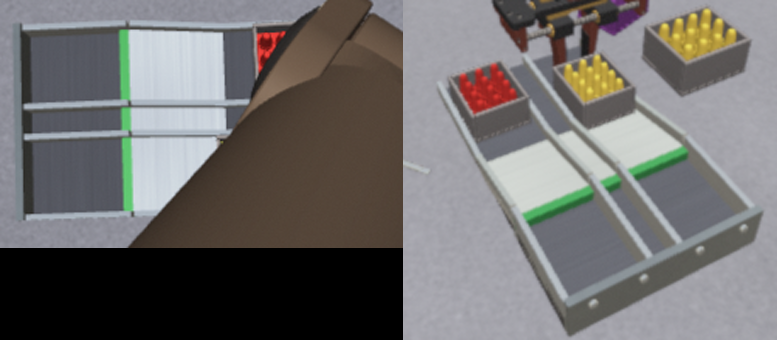

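carry_out --pt "0 0 0.6" --pt "0 0 0.6" --pt "0 0 0.6" --pt "0 0 0.6" --pt "0 0 0.6" --pt "0 0 0.6" --pt "0 0 0.6" --pt "0 0 0.6" --pt "0 0 0.6" --pt "0 0 0.6" --pt "0 0 0.6" --twist '[0,0,0,0,0,0,0,0,0,0,0]' --claw '[34,34,34,34,34,34,34,34,34,34,34]'

```text
time: 6.9
tool_pos: [0.5164, -0.0589, 0.0167]
eef_rot: [-0.707, 0.707, 0.016, -0.016]
wrist_force: [-0.7, -9.7, 6.8]
finger_gap: 0.03
```

```bash
python3 st.py; python3 pic.py a3
```

```text
6.9 [ 0.51640979 -0.05886599  0.01673002] infeed [-57.65676875 -63.9096572   16.73002018] yaw 0.045520009563429865 0.03003082298100136 [-0.73849042 -9.67249953  6.8218329 ]
```

View pics/a3.png

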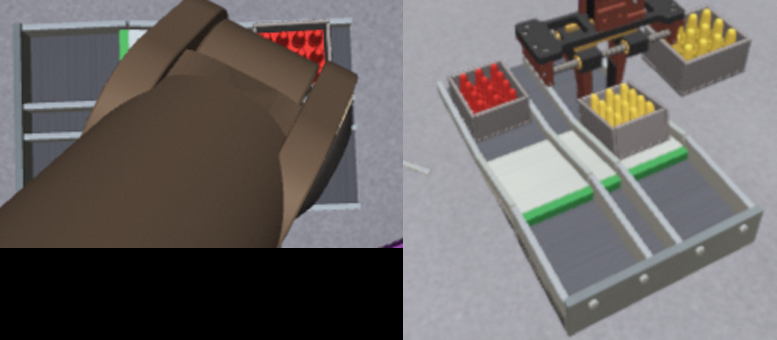

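carry_out --pt "0 -0.15 0.5" --pt "0 -0.16 0.6" --pt "0 -0.16 0.6" --pt "0 -0.16 0.6" --pt "0 -0.16 0.6" --pt "0 -0.16 0.6" --pt "0 -0.16 0.6" --pt "0 -0.16 0.6" --twist '[0,0,0,0,0,0,0,0]' --claw '[34,34,34,34,34,34,34,34]'

```text
time: 7.8
tool_pos: [0.5145, -0.0123, 0.0297]
eef_rot: [-0.707, 0.707, 0.016, -0.016]
wrist_force: [-0.0, -7.0, 2.4]
finger_gap: 0.0299
```

```bash
python3 st.py; python3 pic.py a4
```

```text
7.8 [ 0.51445817 -0.01230297  0.02972724] infeed [-57.48848623 -17.30606164  29.72724006] yaw 0.045217258192042524 0.029903637692788754 [-0.02460264 -7.03573929  2.37572862]
```

View pics/a4.png

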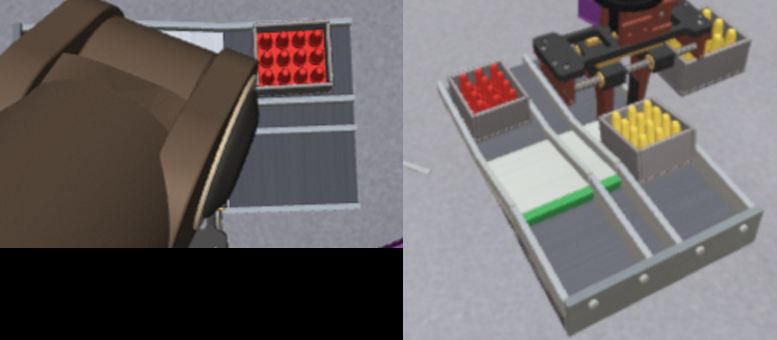

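carry_out --pt "0 -0.15 0.5" --pt "0 -0.15 0.5" --pt "0 -0.15 0.5" --pt "0 -0.15 0.5" --pt "0 -0.15 0.5" --pt "0 -0.15 0.5" --pt "0 0 0.4" --pt "0 0 0.3" --twist '[0,0,0,0,0,0,0,0]' --claw '[34,34,34,34,34,34,34,34]'

```text
time: 8.7
tool_pos: [0.5125, 0.0257, 0.0384]
eef_rot: [0.707, -0.707, -0.016, 0.016]
wrist_force: [-0.1, -2.9, 3.0]
finger_gap: 0.0293
```

```bash
python3 st.py; python3 pic.py a5
```

```text
8.7 [0.51247062 0.02565572 0.03835301] infeed [-57.74745168  20.70374882  38.35301307] yaw 0.046395769602097924 0.029272064551623685 [-0.14784483 -2.89211226  3.03040456]
```

View pics/a5.png

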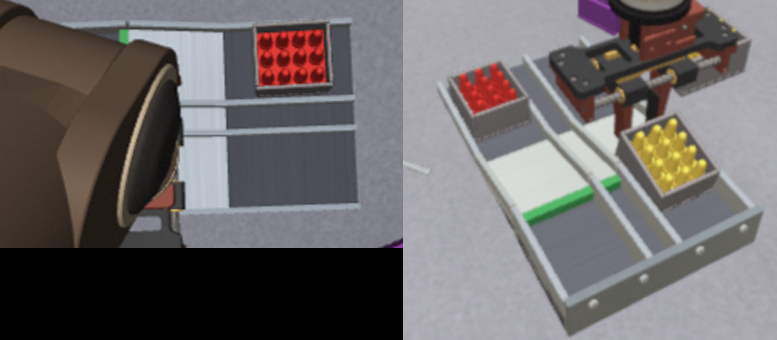

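carry_out --pt "0 0 0.5" --pt "0 0 0.5" --pt "0 0 0.5" --pt "0 0 0.5" --pt "0 0 0.5" --pt "0 0 0.4" --pt "0 0 0.4" --pt "0 0 0.3" --pt "0 0 0" --twist '[0,0,0,0,0,0,0,0,0]' --claw '[34,34,34,34,34,34,34,34,34]'

```text
time: 9.7
tool_pos: [0.5109, 0.0615, 0.0384]
eef_rot: [0.707, -0.707, -0.016, 0.016]
wrist_force: [-0.6, -0.2, 0.2]
finger_gap: 0.03
```

```bash
python3 st.py; python3 pic.py a6
```

```text
9.7 [0.5109114  0.06153592 0.03837717] infeed [-57.67306759  56.61773567  38.37717344] yaw 0.04615065557705401 0.029957302897876126 [-0.63945965 -0.16227534  0.17801947]
```

View pics/a6.png

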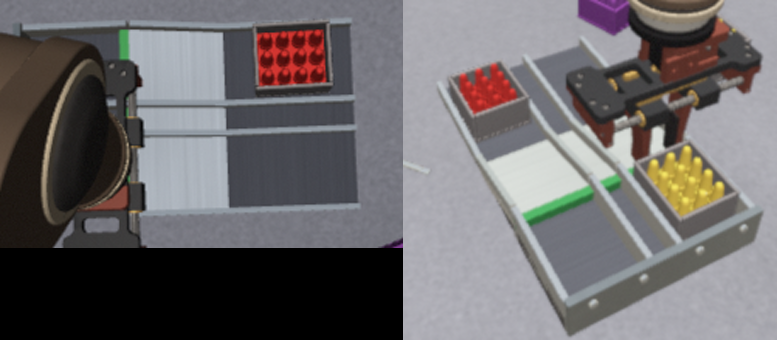

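The tote now looks level at (690,200), with no push force left. I'll compare its rim with the model of a seated tote.

```bash
python3 - <<'E'
from h import *
from plant import optics
par=[0.5711,0.0076,0.0455]
im=cv2.cvtColor(optics.camera("scene")["frame"],cv2.COLOR_RGB2BGR)[200:310,260:370]
k=5.4; im=cv2.resize(im,None,fx=k,fy=k,interpolation=cv2.INTER_CUBIC)
for yc,col in((106,(255,0,0)),(112,(0,0,255))):
    P=[(x-58,yc+y,60) for x,y in((-35,-40),(35,-40),(35,40),(-35,40))]
    u=((proj(S,w(par,P))-[260,200]+.5)*k).astype(int); cv2.polylines(im,[u],True,col,1)
cv2.imwrite("pics/a7.png",im)
E
```

```text
(no output)
```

View pics/a7.png

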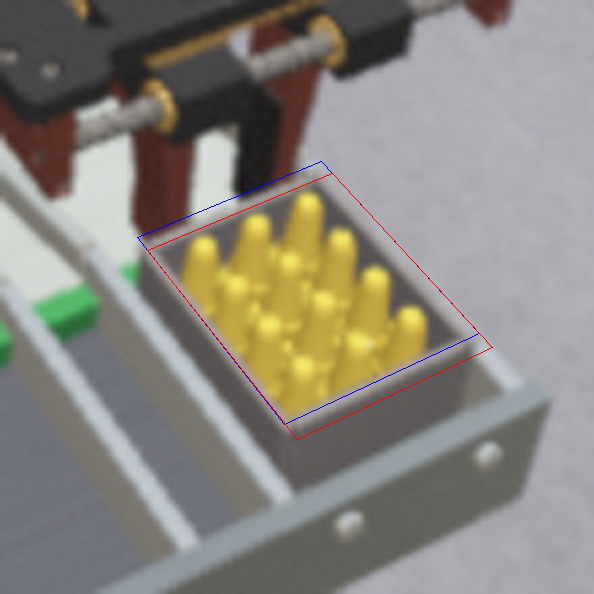

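The rim matches a level tote at y of about 106–110 mm. Next I back off, lift the tool and move clear.

carry_out --pt "0 0 -0.5" --pt "0 0 -1" --pt "0 -1 -1" --pt "0 -3 0" --pt "0 -4 0" --pt "0 -4 0" --pt "0 -4 0" --pt "0 -2 0" --pt "0 0 3" --pt "0 0 4" --pt "0 0 4" --pt "0 0 4" --twist '[0,0,0,0,0,0,0,0,0,0,0,0]' --claw '[34,34,34,34,34,34,34,34,34,34,34,34]'

```text
time: 11.05
tool_pos: [0.5053, 0.1857, 0.2194]
eef_rot: [0.707, -0.707, -0.016, 0.015]
wrist_force: [1.8, -0.0, 0.2]
finger_gap: 0.0295
```

carry_out --pt "0 0 4" --pt "-1 0 4" --pt "-2 0 4" --pt "-2 0 4" --pt "-2 0 4" --pt "-2 0 4" --pt "-1 0 4" --pt "0 0 2" --pt "0 0 0" --pt "0 0 0" --twist '[0,0,0,0,0,0,0,0,0,0]' --claw '[34,34,34,34,34,34,34,34,34,34]'

```text
time: 12.05
tool_pos: [0.3927, 0.4793, 0.2186]
eef_rot: [-0.707, 0.707, 0.016, -0.015]
wrist_force: [0.2, -0.5, 0.0]
finger_gap: 0.0298
```

```bash
python3 st.py; python3 - <<'E'
from h import *
from plant import optics
par=[0.5711,0.0076,0.0455]
def go(n,cam,c,o,sz,k):
    im=cv2.cvtColor(optics.camera(cam)["frame"],cv2.COLOR_RGB2BGR)
    cv2.imwrite(f"pics/{cam}_end.png",im)
    im=im[o[1]:o[1]+sz[1],o[0]:o[0]+sz[0]]
    im=cv2.resize(im,None,fx=k,fy=k,interpolation=cv2.INTER_CUBIC)
    for yc,col in((108,(255,0,0)),):
        P=[(x-58,yc+y,60) for x,y in((-35,-40),(35,-40),(35,40),(-35,40))]
        u=((proj(c,w(par,P))-o+.5)*k).astype(int); cv2.polylines(im,[u],True,col,1)
    cv2.imwrite(f"pics/{n}.png",im)
go("e_top","top",T,np.array([115,75]),(235,145),3.4)
go("e_scene","scene",S,np.array([160,160]),(200,180),3.3)
E
```

```text
12.05 [0.39273468 0.4793151  0.21863457] infeed [-156.72509094  479.33972339  218.63456605] yaw 0.0442349532710555 0.02981046116078563 [ 0.19520133 -0.48968527  0.02435436]
```

View pics/e_top.png

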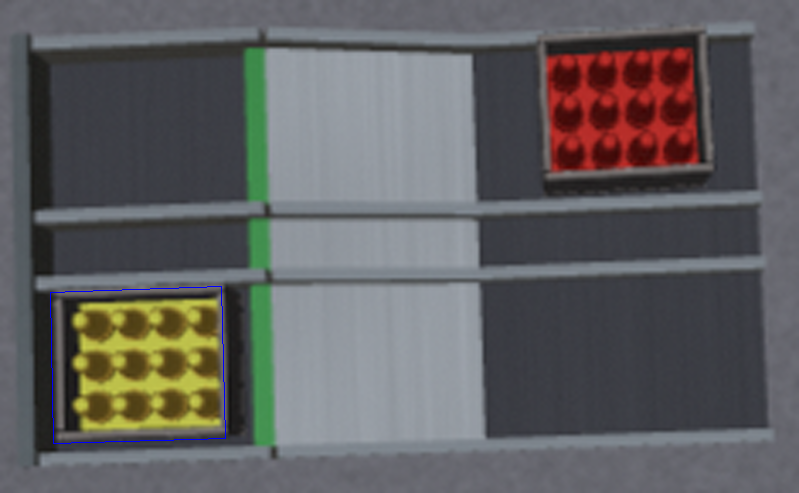

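View pics/e_scene.png

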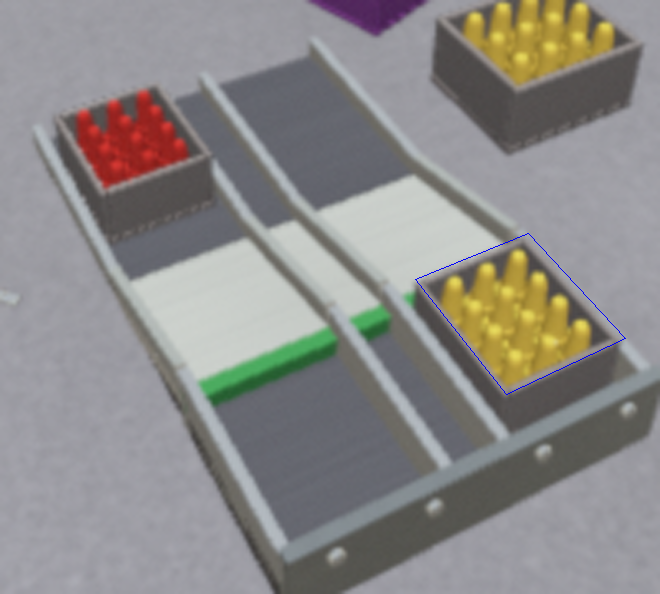

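Both views show the yellow tote seated behind the lip, with its rim on the predicted outline for a level tote at x -58, y 108 mm. The red tote is at the same pixels as before, (540,38)–(711,170). I'm handing the job in.

```bash
python3 -c "
from plant import robot
print(robot.close_job())"
```

```text
the job is handed in; nothing more can be done
None
```

I pushed the smaller yellow tote up its own lane (x = -58 mm) from behind, with the fingers partly open. It rode up the ramp, tipped over the green lip and dropped onto the deck. I then backed off, lifted clear and handed the job in at about 12 s.

**Yellow tote:** With the arm clear, the top view put the rim on the predicted outline for a level tote at lane centre, infeed y about 107–108 mm. It was in line, and there was a visible gap behind the lip. The wrist force was back near zero once it dropped.

**Red tote:** It shows at the same pixels as at the start.

**Disagreements:**
- The scene camera differed from the top-camera fit by a few millimetres, about 3 to 4 mm on the totes' starting positions.
- The totes' rims measured about 3 mm smaller than the sizes given.
- The push peaked at about 9.7 N sideways at the foot of the ramp, above the 8 N stated. It dropped once the fingers rose with the slope.

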